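# Clamp the fixture block with the slip-clutch knob

### The job

Set the aluminium fixture block down gently, flat and square, in the work holder between the back stop and the moving jaw and centred across them, then turn the holder's winged knob clockwise (seen from above) until its slip clutch clicks, which shows that the clamping torque is reached. Stop right there (one click is enough, four are too many), let go, and leave the block clamped and the other things on the bench where they are.

Things in the scene. Friction and masses are not known exactly. Their poses are not given: they have to be found in the camera images.
- fixture_block: loose bare aluminium block, 50 (x) x 80 (y) x 25 mm (z), 0.25 to 0.45 kg, with two 8 mm dowel pins standing on its top at y = -14 and 14 mm, up to 37 mm; origin: centre of the underside; a half turn about z makes no difference. It lies flat on the bench to the left (+y) of the holder, dowels up. Grasp it across its 50 mm width.
- jig: base plate of the work holder, dark steel, fixed on the bench: 90 mm along its x (-45 to 45), 214 mm along its y (-134 to 80), top 12 mm above the bench = the floor on which the block must lie. Origin: on the bench under the middle of the clamping place; z up. Clamping runs along y: back stop at the +y end, jaw at the -y end; the block's 80 mm length goes along y.
- head: grey housing fixed on the base plate behind the jaw: 58 (x) x 60 (y) x 33 mm, top 45 mm above the bench, centred at the plate's x = 0, y = -102 mm; it carries the jaw and, on its upright axis, the knob. Origin: centre of its underside, axes as the plate's. Turning the knob takes 0.1 to 0.18 N m while the jaw moves; the jaw stays where it is left, under load too.
- back_stop: fixed steel bar on the base plate, 56 mm along x, 16 mm thick, 18 mm high (top 30 mm above the bench); bolted at a different y each time. Origin: on its face towards the jaw (-y), mid-length, at the plate's top; axes as the plate's.
- jaw: steel moving jaw, 50 mm along x, 14 mm thick, top 30 mm above the bench. Origin: on its face towards the back stop (+y), mid-length, at the plate's top; axes as the plate's. It starts open, 84.5 to 87 mm from the back stop, and moves to +y as the knob is turned clockwise from above, pushing the block against the stop.
- knob_grip (a point): on the knob's axis, middle of the top of its wing, 87.5 mm above the bench. Black wing 46 mm long (point x), 12 mm thick (point y), rising 25 mm above a round skirt of 42 mm diameter. Pinch it from above across the thickness, tips 2 mm or more above the skirt. Turns about z (up) without rising; from the start 2 to 3.2 rad clockwise until the clutch slips: takes several grasps.
- telltale (a joint): slip of the clutch between knob and spindle: a hidden pin that rises 0.105 mm a click, 0 at the start; too fine to read (noise about 1 mm): feel the torque. Once the block is pinched it climbs to 0.3 to 0.4 N m within 0.4 rad of turning, then the clutch jumps and the torque falls sharply: a click; let go in mid-jump and it springs back. 30 clicks a turn, 0.21 rad each, each after a new climb.
- relay_box: bystander: grey enclosure 60 x 95 x 45 mm with two black glands on one end; origin: centre of the underside. It lies beside the fixture block, either nearer to or farther from the robot.
- tape_measure: bystander: tape measure 31 x 84 x 65 mm behind the holder; origin: centre of the underside
- calliper: bystander: calliper 70 x 243 x 16 mm lying in front of the holder; origin: centre of the underside
There are look-alikes about, which are no part of the job. What is shaped like the fixture_block but orange is not meant.

How it is judged:
On the way, in this order (a step that is already met when the one before it is completed fails the run):
1. the fixture block lies flat in the nest, centred within 8 mm, not yet clamped by the clutch (z of fixture_block in the frame of jig between 0.009 and 0.015 m and x of fixture_block in the frame of jig between -0.008 and 0.008 m and y of fixture_block in the frame of jig between -0.008 and 0.006 m and angle between fixture_block's own z axis and vertical below 0.05 rad and value of joint telltale below 8e-05 m), for 0.2 s.
2. the knob's clutch has clicked with the block pinched by the jaw (value of joint telltale above 8e-05 m and contact force between jaw and fixture_block above 7 N), for 0.1 s.
At the end, for the whole second after the job is handed in: The block lies on the holder's floor (within 3 mm, tilt under 0.05 rad), centred across it within 8 mm and square within 0.05 rad, pinched between jaw and back stop with more than 7 N at each; the clutch has clicked at least once and not four times; the block is at rest (all of step 2 and z of fixture_block in the frame of jig between 0.009 and 0.015 m and x of fixture_block in the frame of jig between -0.008 and 0.008 m and angle between the y axis of fixture_block and the y axis of jig, either way round below 0.05 rad and angle between fixture_block's own z axis and vertical below 0.05 rad and contact force between back_stop and fixture_block above 7 N and linear speed of fixture_block below 0.01 m/s); the robot touches nothing.
It fails at once if the clutch clicked a fourth time (value of joint telltale above 0.000365 m).
It fails at once if the knob was forced the wrong way until the clutch slipped (value of joint telltale below -8e-05 m).
It fails at once if the base plate was hit or pressed with more than 80 N, as by dropping the block (contact force between anything else and jig above 80 N).
It fails at once if a bystander (enclosure, tape measure, calliper) was moved more than 15 mm (distance of any of relay_box, tape_measure, calliper from where it was at the start of the episode above 0.015 m).
It also fails if it takes over 72 s, if anything falls off the work surface, if the arm or the gripper's body presses on something with over 40 N, if the wrist force passes 120 N, or if a joint passes its speed limit or range.

### The arm

A 6-joint arm with a two-finger parallel gripper is mounted at the origin on a cart in front of the work surface, level with it; the furniture and walls round the work are solid. World frame = base frame: x ahead of the robot, y to its left, z up, the work surface at z = 0. Lengths are in m, angles in rad, forces in N, time in s.
With the tool pointing down it reaches from about 0.3 to 0.85 m from the base axis. Payload 4.2 kg.
Tool frame: the origin (TCP) lies on the centre line of the jaws, within the pads' length; the fingertips stand 11 mm ahead of it and the grasp point (between the pads) lies 8 mm behind it (bot.finger_overhang is the distance from the TCP to the fingertips, in m); z points along the fingers, y is the line along which they close (so a half turn about z gives the same grasp; the last joint's range is limited). The gripper opens to 91 mm and grips with 3 to 60 N. Pads are 32 mm wide; open, the fingers measure 118 mm over their backs; the gripper's body (76 mm by 178 mm) begins 60 mm behind the grasp point.
Start: joints at [1.206, 0.32, 1.565, -0, 1.257, -0.02], TCP at [0.194, 0.541, 0.225] pointing down, gripper open.
Joint ranges: [-3.11, 3.11], [-0.84, 2.01], [0.21, 2.61], [-1.34, 4.49], [0.05, 2.63], [-2.56, 2.56]. Speed limits (rad/s): [2.57, 2.57, 3.14, 3.14, 3.14, 3.14].

### API

Orientations are given as a unit quaternion [x, y, z, w].
In Python, from plant import bot gives the robot as it stands.
- The arm moves only by the tool play_rows, never from a script. Its argument "plan" is a list of rows, each a list of 7 numbers: the shift along the tool's x, y, z in m, then the turn, a rotation vector about the tool's x, y, z in rad, then the finger opening in m, from 0 to 0.0912. In form: [[dx, dy, dz, wx, wy, wz, jaw], ...]. A call has 1 to 10 rows; each row shifts and turns the commanded pose from where the row before left it, along the tool's axes as they then stand; what a row does not reach is not made up. A row lasts 1/10 s, in which the tool goes at most 50 mm and 8.59 degrees, less where a joint would pass 70% of its speed; a pose out of reach is approached as far as the arm can. A call is refused whole if a number of a shift passes 0.05 or a number of a turn 0.15, either way. A call with a gripper value outside its range is refused whole. The fingers move at their own pace and stop on an object; "squeeze" is the grip in N (left out, the last holds). Time passes only in rows, so rows that do not move let the fingers close. It gives the time, the measured TCP pose, the force, the opening and the grip force at its end, in the units of the state.
- bot.read_state(): the state, without advancing time (a new reading comes with each control period).
- bot.camera(name): name is "scene" or "side" or "wrist"; returns the picture (384x512x3 uint8, red, green, blue); there is no depth.
- bot.calibration(name): a dict with "mtx" (3x3 intrinsics, pixels), "camera_from_world" (4x4, takes a point from world to camera coordinates). Camera axes: x right, y up, looking along -z (the intrinsics and any distortion apply to the point x, -y, -z); pixel columns grow to the right and rows downward; lengths in m; the calibration is good to about 2 mm. A picture is of the moment at which its call begins: read the wrist's pose just before it. calibration takes no time and is no camera call; for the wrist camera it gives the pose at the moment of the call.
- bot.sign_off(): hands the job in; it is judged then, once.
Trained networks look in the newest picture that a camera, given by its name, has taken for a name from the list of things; names that differ only in an ending like _2 or _b are one class to them, and where a whole thing is asked for, a point or a joint stands for the part that bears it (a point fixed in the world has none). Each returns a list of dicts, best first, with "conf" (0 to 1); they miss things now and then, are a little off and sometimes report something else, mostly with a low value. They report only what shows in the picture. A call takes as long as a camera call. They do not tell look-alikes from the thing itself.
- bot.spot_in(camera, thing): "extent" ([centre column, centre row, width, height] in pixels, round what is visible of it).
- bot.regions_of(camera, thing): "pixels" (384x512 bool, what is visible of it) and "extent" ([centre column, centre row, width, height] in pixels, round what is visible of it).
- bot.tip_of(camera, thing): "uv" ([column, row] in pixels: a listed point, or the origin of a listed thing).
The state is a dict: "time_s": time; "qpos": joint angles; "dq": joint speeds; "effort": joint torques, N m; "position": TCP position; "orientation": TCP orientation; "wrist_force": force on the tool from outside, world axes, zero at the start; "moment": the same for the moment, N m; "gripper_width": opening from 0.0 (shut) to 1.0 (fully open); "finger_force": force on a finger pad.
Only numpy, scipy, OpenCV 4.12 (cv2) and the standard library are available. Lean on these libraries where they do the work, as an engineer would, in place of code of your own. Each camera call takes 0.05 s, during which the arm holds its last target. There are 200 camera calls.

## Working session

There is one attempt and no reset: what is moved stays moved. The work goes in short steps, Python scripts to look and compute and a tool call to move; the robot and the scene stay as the last step left them, time stands still between calls to the robot, and variables do not carry over. Pictures are saved under pics/ and viewed, at most 10 in all, crops included, and the job is handed in when it is done.

Besides the shell and the picture viewer there is one more tool, called after "Call:" by a JSON object that holds its "method" and its "body". play_rows: Moves the arm, as the interface text tells. Its arguments: {"type":"object","properties":{"plan":{"type":"array","items":{"type":"array","items":{"type":"number"}}},"squeeze":{"type":"number"}},"required":["plan"]}

```bash
mkdir -p pics; cat > h.py <<'E'
import numpy as np, cv2
from plant import bot
def ray(cam,uv):
    c=bot.calibration(cam);K=np.array(c["mtx"]);T=np.array(c["camera_from_world"])
    d=c.get("dist",c.get("distortion"))
    p=cv2.undistortPoints(np.array([[uv]],float),K,None if d is None else np.array(d))[0,0]
    R=T[:3,:3];o=-R.T@T[:3,3];return o,R.T@np.array([p[0],-p[1],-1.])
def atz(cam,uv,z):
    o,d=ray(cam,uv);return o+d*(z-o[2])/d[2]
def proj(cam,P):
    c=bot.calibration(cam);K=np.array(c["mtx"]);T=np.array(c["camera_from_world"])
    q=(T[:3,:3]@np.atleast_2d(P).T).T+T[:3,3];q=q*[1,-1,-1];q=(K@q.T).T;return q[:,:2]/q[:,2:]
E
python3 - <<'E'
from h import *
print({k:(v.keys()) for k,v in [("scene",bot.calibration("scene"))]})
s=bot.read_state();print(s)
ims=[]
for c in ["scene","side"]:
    im=bot.camera(c);cv2.imwrite(f"pics/{c}0.png",im[:,:,::-1])
    for t in ["fixture_block","jig","head","back_stop","jaw","knob_grip","relay_box","tape_measure","calliper"]:
        print(c,t,[(np.round(d["uv"]).tolist(),round(d["conf"],2)) for d in bot.tip_of(c,t)][:3])
E
```

```text
{'scene': dict_keys(['mtx', 'camera_from_world'])}
{'time_s': 0.0, 'qpos': array([ 1.20600503e+00,  3.20320625e-01,  1.56570199e+00,  1.45588756e-06,
        1.25739094e+00, -2.00002911e-02]), 'dq': array([-1.40000231e-03,  9.59222508e-05, -4.92056272e-05,  3.89280950e-04,
       -1.42708520e-03, -4.04831658e-04]), 'effort': array([-9.52630580e-04, -4.12462556e+01, -2.31972277e+01,  7.27437995e-02,
        4.57263901e-02, -1.17679328e-04]), 'position': array([0.19417223, 0.54069646, 0.22409486]), 'orientation': array([ 1.71542984e-01,  9.85176216e-01, -8.93520055e-04, -1.74767822e-04]), 'wrist_force': array([-0.38976846,  0.55941378,  0.51064177]), 'moment': array([-0.01017746, -0.01596458,  0.00875823]), 'finger_force': 0.0, 'gripper_width': 1.0005260905216884}
scene fixture_block [([193.0, 260.0], 0.91), ([274.0, 246.0], 0.39)]
scene jig [([288.0, 196.0], 0.68)]
scene head [([302.0, 176.0], 0.82)]
scene back_stop [([282.0, 199.0], 0.61)]
scene jaw [([277.0, 245.0], 0.7), ([296.0, 185.0], 0.69)]
scene knob_grip [([305.0, 154.0], 0.59)]
scene relay_box [([223.0, 224.0], 0.62)]
scene tape_measure [([233.0, 178.0], 0.9)]
scene calliper []
side fixture_block [([197.0, 222.0], 0.75), ([214.0, 180.0], 0.66), ([318.0, 228.0], 0.41)]
side jig [([264.0, 261.0], 0.93)]
side head [([296.0, 286.0], 0.7)]
side back_stop [([249.0, 248.0], 0.76), ([295.0, 285.0], 0.41)]
side jaw [([277.0, 272.0], 0.57), ([242.0, 203.0], 0.46)]
side knob_grip [([297.0, 262.0], 0.94)]
side relay_box [([246.0, 204.0], 0.94)]
side tape_measure [([316.0, 229.0], 0.72)]
side calliper [([207.0, 314.0], 0.68)]
```

View pics/scene0.png

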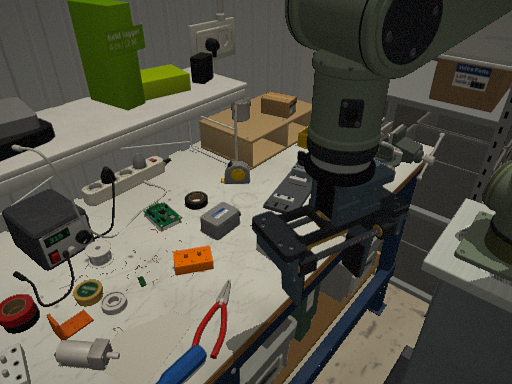

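View pics/side0.png

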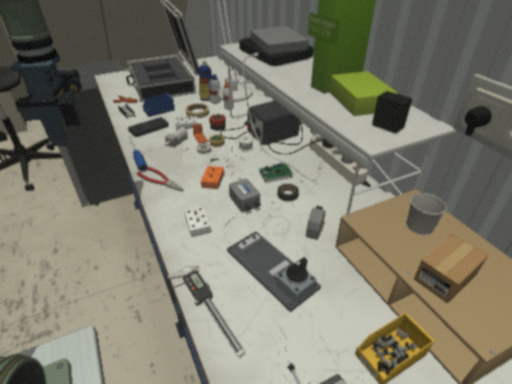

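```bash
python3 - <<'E'
from h import *
def tri(a,b):
    o1,d1=ray("scene",a);o2,d2=ray("side",b)
    A=np.c_[d1,-d2];s=np.linalg.lstsq(A,o2-o1,rcond=None)[0]
    p,q=o1+s[0]*d1,o2+s[1]*d2
    return np.round((p+q)/2,3),round(np.linalg.norm(p-q),4)
P=dict(block=((193,260),(197,222)),block2=((193,260),(214,180)),jig=((288,196),(264,261)),head=((302,176),(296,286)),stop=((282,199),(249,248)),jaw=((296,185),(277,272)),knob=((305,154),(297,262)),relay=((223,224),(246,204)),tape=((233,178),(316,229)))
for k,v in P.items(): print(k,tri(*v))
for c in["scene","side"]: print(c,ray(c,(256,192))[0])
print(atz("side",(207,314),0),atz("scene",(274,246),0),atz("side",(214,180),0),atz("side",(318,228),0))
E
```

```text
block (array([ 0.502,  0.458, -0.056]), np.float64(0.1304))
block2 (array([0.531, 0.493, 0.003]), np.float64(0.0036))
jig (array([ 0.523,  0.155, -0.002]), np.float64(0.0025))
head (array([0.547, 0.057, 0.007]), np.float64(0.0005))
stop (array([0.509, 0.197, 0.013]), np.float64(0.012))
jaw (array([0.531, 0.108, 0.007]), np.float64(0.0025))
knob (array([0.543, 0.058, 0.083]), np.float64(0.0025))
relay (array([ 0.572,  0.358, -0.002]), np.float64(0.0044))
tape (array([0.691, 0.192, 0.   ]), np.float64(0.0113))
scene [0.03061235 0.87232853 0.60491815]
side [ 0.26779981 -0.32672927  0.62840501]
[3.57254037e-01 8.08914575e-02 1.11022302e-16] [0.42805875 0.3398078  0.        ] [0.53022306 0.49482435 0.        ] [0.69133381 0.18914736 0.        ]
```

The orange block (scene 193,260 / side 212,177) is the look-alike. The pale item at side (197,221), next to the relay box, is a candidate, so I'll enlarge it.

```bash
python3 - <<'E'
from h import *
im=cv2.imread("pics/side0.png");c=im[160:320,150:350];cv2.imwrite("pics/c1.png",cv2.resize(c,None,fx=4,fy=3.75,interpolation=cv2.INTER_CUBIC))
print(atz("side",(197,222),0))
for d in bot.regions_of("side","fixture_block"): print(d["extent"],d["conf"])
c=bot.calibration("wrist");T=np.array(c["camera_from_world"]);print(c["mtx"],-T[:3,:3].T@T[:3,3],T[:3,:3])
E
```

```text
[0.42612426 0.34413752 0.        ]
[196.9, 220.4, 22.7, 34.9] 0.57
[211.7, 176.5, 21.7, 23.8] 0.55
[[266.2432887    0.         251.53251859]
 [  0.         266.2432887  191.57421051]
 [  0.           0.           1.        ]] [0.12664524 0.56457062 0.38456041] [[ 0.33875027  0.94087508 -0.00153097]
 [-0.90892193  0.32682461 -0.25893357]
 [-0.24312379  0.08910535  0.96589392]]
```

View pics/c1.png

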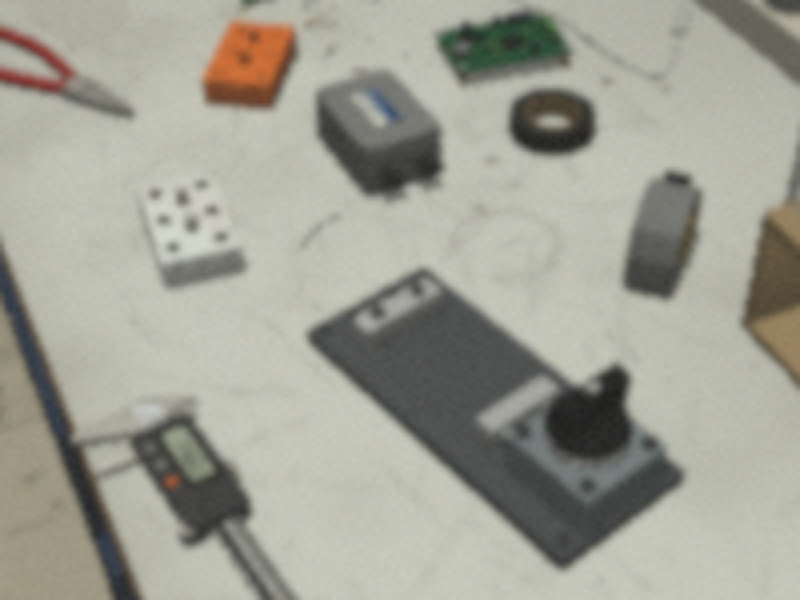

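The pale aluminium block with two dowels, at side (197,221) beside the relay box, is the one meant. The orange one at side (212,177) is not. The holder runs from the stop at (249,238) to the knob at (297,268). Next I'll move over them for a wrist view.

Call:
{"method": "play_rows", "body": {"plan": [[-0.035, -0.019, -0.003, 0, 0, 0, 0.0912], [-0.035, -0.019, -0.003, 0, 0, 0, 0.0912], [-0.035, -0.019, -0.003, 0, 0, 0, 0.0912], [-0.035, -0.019, -0.003, 0, 0, 0, 0.0912], [-0.035, -0.019, -0.003, 0, 0, 0, 0.0912], [-0.035, -0.019, -0.003, 0, 0, 0, 0.0912], [-0.035, -0.019, -0.003, 0, 0, 0, 0.0912], [-0.035, -0.019, -0.003, 0, 0, 0, 0.0912], [-0.035, -0.019, -0.003, 0, 0, 0, 0.0912], [-0.035, -0.019, -0.003, 0, 0, 0, 0.0912]]}}

```text
time_s: 2.05
position: [0.4605, 0.2427, 0.2553]
orientation: [0.172, 0.985, 0.0, 0.0]
wrist_force: [0.0, -0.3, -0.4]
gripper_width: 1.002
finger_force: 0.0
```

```bash
python3 - <<'E'
from h import *
s=bot.read_state();print(s["time_s"],s["position"],s["orientation"],s["qpos"])
im=bot.camera("wrist");cv2.imwrite("pics/w1.png",cv2.resize(im[:,:,::-1],(800,600)))
zz=dict(fixture_block=0,jig=0,head=.012,back_stop=.012,jaw=.012,knob_grip=.0875,relay_box=0)
for t,z in zz.items():
    print(t,[(np.round(d["uv"]).tolist(),atz("wrist",d["uv"],z)[:2].round(4),round(d["conf"],2)) for d in bot.tip_of("wrist",t)][:3])
for t,z in [("fixture_block",.025),("knob_grip",.0875),("jig",.012),("back_stop",.03),("jaw",.03),("head",.045)]:
  for d in bot.regions_of("wrist",t)[:2]:
    m=d["pixels"].astype(np.uint8); cs=max(cv2.findContours(m,0,2)[0],key=cv2.contourArea)
    w=np.array([atz("wrist",p[0],z)[:2] for p in cs])
    r=cv2.minAreaRect((w*1000).astype(np.float32));print(t,d["extent"],d["conf"],np.round(r[0],1),np.round(r[1],1),r[2])
E
```

```text
2.05 [0.4604621  0.24268184 0.25527697] [1.71601671e-01 9.85166367e-01 2.46798158e-04 1.88413584e-04] [ 4.62840382e-01  2.14673975e-01  1.63388338e+00  1.80631618e-04
  1.29243909e+00 -7.63095054e-01]
fixture_block [([419.0, 153.0], array([0.53  , 0.4906]), 0.96), ([304.0, 123.0], array([0.4258, 0.3364]), 0.69)]
jig []
head []
back_stop [([231.0, 212.0], array([0.5134, 0.1882]), 0.61)]
jaw [([191.0, 234.0], array([0.5269, 0.1133]), 0.48)]
knob_grip []
relay_box [([340.0, 204.0], array([0.5645, 0.3589]), 0.66)]
fixture_block [303.9, 124.2, 62.2, 43.1] 0.94 [423.1 335.3] [82.9 51.2] 82.04731750488281
fixture_block [426.8, 151.9, 70.0, 47.7] 0.83 [520.5 491.4] [92.1 50.6] 54.6667594909668
jig [225.2, 207.1, 77.5, 75.5] 0.6 [511.7 169.7] [ 90.6 126.8] 14.068580627441406
back_stop [236.2, 208.4, 27.3, 34.0] 0.78 [503.5 202.5] [58.5 20.2] 12.357588768005371
```

View pics/w1.png

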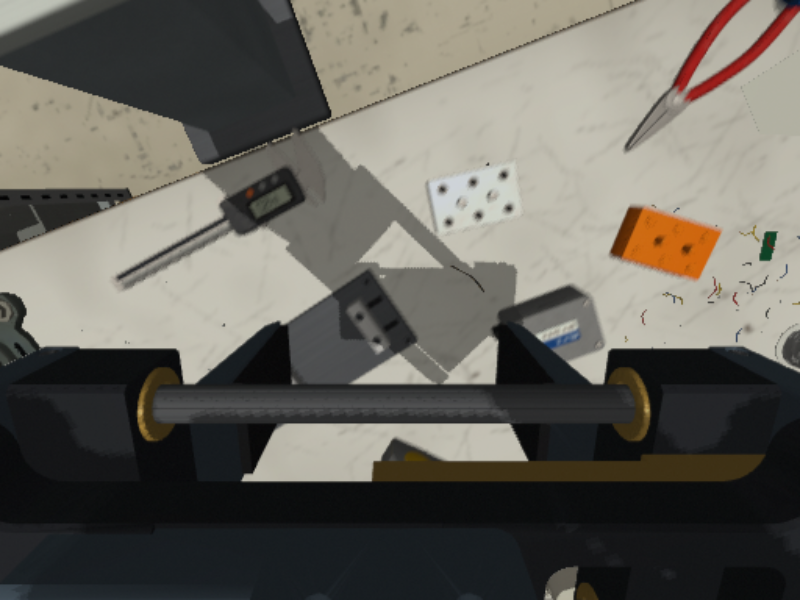

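The wrist view shows the block at (475,197) with its long side roughly along image x. The holder is half hidden behind the fingers, so I'll move past it for a clear view.

Call:
{"method": "play_rows", "body": {"plan": [[-0.03, -0.02, 0, 0, 0, 0, 0.0912], [-0.03, -0.02, 0, 0, 0, 0, 0.0912], [-0.03, -0.02, 0, 0, 0, 0, 0.0912], [-0.03, -0.02, 0, 0, 0, 0, 0.0912], [-0.03, -0.01, 0, 0, 0, 0, 0.0912], [0, 0, 0, 0, 0, 0, 0.0912]]}}

```text
time_s: 3.35
position: [0.5727, 0.1063, 0.2544]
orientation: [0.173, 0.985, -0.0, 0.001]
wrist_force: [-0.9, 0.6, -0.4]
gripper_width: 1.0
finger_force: 0.0
```

```bash
cat > m.py <<'E'
from h import *
def measure(things, name):
    im=bot.camera("wrist");cv2.imwrite(f"pics/{name}.png",cv2.resize(im[:,:,::-1],(800,600)))
    O=dict(fixture_block=0,jig=0,head=.012,back_stop=.012,jaw=.012,knob_grip=.0875,relay_box=0)
    Z=dict(fixture_block=.025,knob_grip=.0875,jig=.012,back_stop=.03,jaw=.03,head=.045,relay_box=.045)
    for t in things:
        print(t,[(np.round(d["uv"]).tolist(),atz("wrist",d["uv"],O[t])[:2].round(4),round(d["conf"],2)) for d in bot.tip_of("wrist",t)][:3])
        for d in bot.regions_of("wrist",t)[:2]:
            m=d["pixels"].astype(np.uint8); cs=max(cv2.findContours(m,0,2)[0],key=cv2.contourArea)
            w=np.array([atz("wrist",p[0],Z[t])[:2] for p in cs])
            r=cv2.minAreaRect((w*1000).astype(np.float32));print("   ",np.round(d["extent"]),round(d["conf"],2),np.round(r[0],1),np.round(r[1],1),round(r[2],1))
E
python3 - <<'E'
from m import *
s=bot.read_state();print(s["time_s"],s["position"],s["qpos"])
measure(["jig","head","back_stop","jaw","knob_grip","fixture_block"],"w2")
E
```

```text
3.35 [0.57273253 0.10626542 0.25441706] [ 1.64307374e-01  3.14606461e-01  1.49712969e+00 -1.10118889e-03
  1.32883649e+00 -1.05801196e+00]
jig [([269.0, 122.0], array([0.5141, 0.1555]), 0.95)]
    [254. 131. 146. 129.] 0.58 [521.  128.5] [ 90.2 214.3] 14.0
    [239. 145.  25.  35.] 0.47 [530.4  96.3] [52.  29.5] 12.7
head [([212.0, 161.0], array([0.5376, 0.056 ]), 0.81)]
    [217. 161.  70.  66.] 0.58 [536.2  70.1] [58.7 89.7] 12.9
    [240. 144.  29.  34.] 0.51 [527.7 100.6] [47.4 26.2] 14.7
back_stop [([293.0, 109.0], array([0.507 , 0.1939]), 0.83)]
    [299. 103.  28.  36.] 0.76 [503.5 200.9] [55.  17.3] 14.6
    [219. 162.  74.  64.] 0.54 [537.8  67.2] [62.2 93.4] 14.4
jaw [([246.0, 140.0], array([0.5255, 0.1156]), 0.77)]
    [238. 144.  32.  32.] 0.85 [529.7  98.2] [48.9 26.9] 14.6
knob_grip [([202.0, 173.0], array([0.5414, 0.0524]), 0.73)]
    [208. 169.  36.  37.] 0.96 [536.4  59.9] [43.2 41.2] 42.8
fixture_block [([502.0, 42.0], array([0.5215, 0.497 ]), 0.94)]
    [378.  17.  71.  32.] 0.86 [429.8 331.4] [88.2 42.1] 82.3
    [490.  37.  41.  57.] 0.79 [512.7 474.6] [62.2 59.4] 54.7
```

View pics/w2.png

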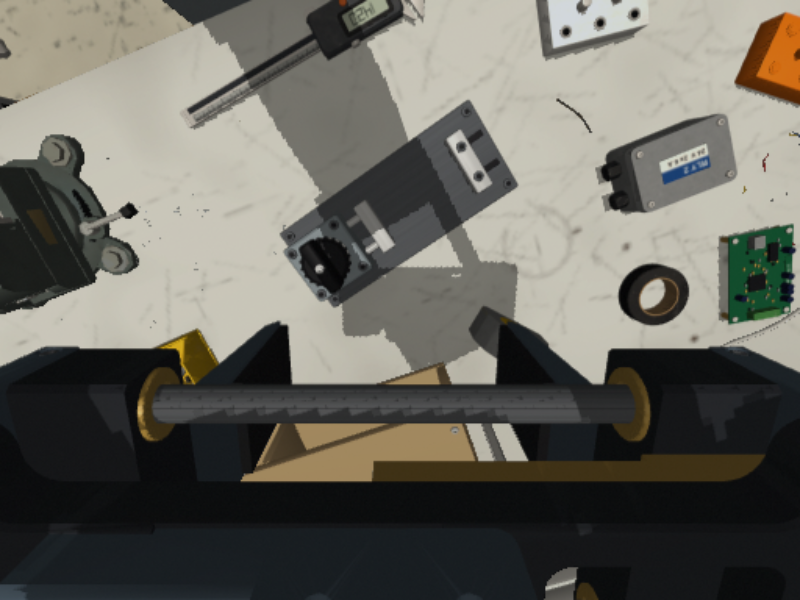

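The plate measures 90.2 x 214.3 mm, so the fit is good. It lies at a yaw of 14°, with its origin at about (0.5145, 0.1547). The knob is at px (325,265). I'll now align the tool with the block for a close measurement.

Call:
{"method": "play_rows", "body": {"plan": [[0.034, 0.016, 0.014, 0, 0, 0, 0.0912], [0.034, 0.016, 0.014, 0, 0, 0, 0.0912], [0.034, 0.016, 0.014, 0, 0, 0, 0.0912], [0.034, 0.016, 0.014, 0, 0, 0, 0.0912], [0.034, 0.016, 0.014, 0, 0, 0, 0.0912], [0.034, 0.016, 0.014, 0, 0, 0, 0.0912]]}}

```text
time_s: 4.6
position: [0.4097, 0.2689, 0.1707]
orientation: [0.172, 0.985, 0.0, 0.0]
wrist_force: [-0.1, 0.4, -0.8]
gripper_width: 1.001
finger_force: 0.0
```

Call:
{"method": "play_rows", "body": {"plan": [[0, 0, 0, 0, 0, 0.136, 0.0912], [0, 0, 0, 0, 0, 0.136, 0.0912], [0, 0, 0, 0, 0, 0.136, 0.0912], [0, 0, 0, 0, 0, 0.136, 0.0912], [0, 0, 0, 0, 0, 0.136, 0.0912], [0, 0, 0, 0, 0, 0.136, 0.0912], [0, 0, 0, 0, 0, 0.136, 0.0912], [0, 0, 0, 0, 0, 0.136, 0.0912], [0, 0, 0, 0, 0, 0.136, 0.0912], [0, 0, 0, 0, 0, 0.136, 0.0912]]}}

```text
time_s: 5.6
position: [0.4108, 0.268, 0.1711]
orientation: [0.755, 0.656, 0.0, -0.0]
wrist_force: [0.7, 0.0, -0.9]
gripper_width: 0.998
finger_force: 0.0
```

Call:
{"method": "play_rows", "body": {"plan": [[0, 0, 0, 0, 0, 0, 0.0912], [0, 0, 0, 0, 0, 0, 0.0912]]}}

```text
time_s: 5.8
position: [0.4107, 0.268, 0.171]
orientation: [0.752, 0.659, 0.0, -0.0]
wrist_force: [0.3, -0.1, -1.2]
gripper_width: 0.999
finger_force: 0.0
```

```bash
cat >> m.py <<'E'
from scipy.spatial.transform import Rotation as Rn
def totool(p):
    s=bot.read_state();return Rn.from_quat(s["orientation"]).inv().apply(np.array(p)-s["position"]).round(4)
def yaw():
    x=Rn.from_quat(bot.read_state()["orientation"]).as_matrix()[:,0];return np.degrees(np.arctan2(x[1],x[0]))
E
python3 - <<'E'
from m import *
s=bot.read_state();print(s["time_s"],s["position"],s["qpos"],yaw())
measure(["fixture_block","relay_box"],"w3")
E
```

```text
5.8 [0.41073614 0.26796754 0.17101939] [5.54577775e-01 2.31054741e-01 1.83594874e+00 6.33429011e-05
 1.07443850e+00 6.85705289e-01] 82.48521908810382
fixture_block [([255.0, 122.0], array([0.4245, 0.3357]), 0.93)]
    [256. 121.  44.  75.] 0.9 [425.2 334.8] [79.6 49.8] 83.0
relay_box [([378.0, 80.0], array([0.5715, 0.3631]), 0.95)]
    [388.  73.  75. 103.] 0.87 [561.7 361.3] [73.6 91.5] 1.7
    [336. 225.  46.  24.] 0.59 [521. 217.] [10.1 22.8] 43.0
```

View pics/w3.png

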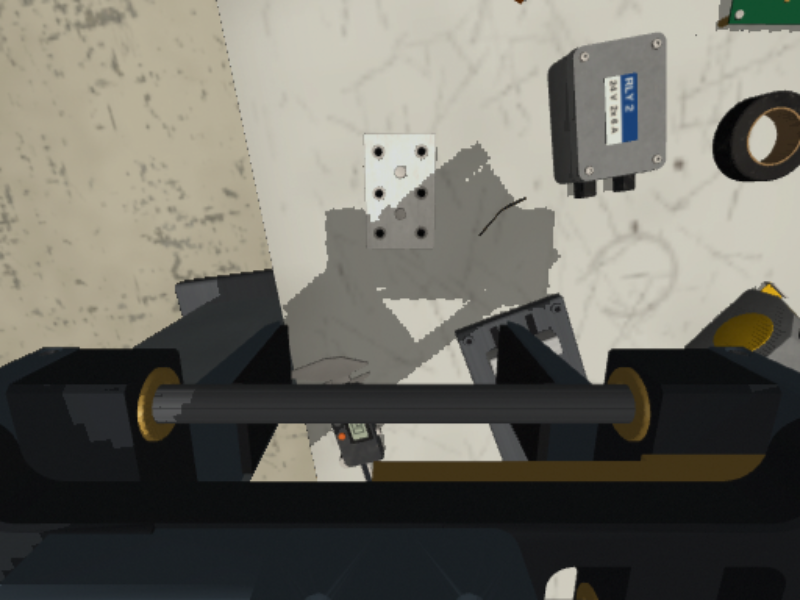

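The block is confirmed at px (400,190), measuring 79.6 x 49.8 mm at (0.4252, 0.3348). I'll go over it, lower and grip.

Call:
{"method": "play_rows", "body": {"plan": [[0.017, 0.0014, 0.02, 0, 0, -0.009, 0.0912], [0.017, 0.0014, 0.02, 0, 0, 0, 0.0912], [0.017, 0.0014, 0.02, 0, 0, 0, 0.0912], [0.017, 0.0014, 0.02, 0, 0, 0, 0.0912], [0, 0, 0.02, 0, 0, 0, 0.0912], [0, 0, 0.02, 0, 0, 0, 0.0912], [0, 0, 0.02, 0, 0, 0, 0.0912], [0, 0, 0.012, 0, 0, 0, 0.0912], [0, 0, 0.005, 0, 0, 0, 0.0912], [0, 0, 0, 0, 0, 0, 0.0912]]}}

```text
time_s: 7.05
position: [0.4249, 0.3346, 0.0137]
orientation: [0.75, 0.662, -0.0, -0.0]
wrist_force: [-0.2, 0.3, 0.2]
gripper_width: 0.998
finger_force: 0.0
```

Call:
{"method": "play_rows", "body": {"plan": [[0, 0, 0, 0, 0, 0, 0.04], [0, 0, 0, 0, 0, 0, 0.04], [0, 0, 0, 0, 0, 0, 0.04], [0, 0, 0, 0, 0, 0, 0.04], [0, 0, 0, 0, 0, 0, 0.04], [0, 0, 0, 0, 0, 0, 0.04]], "squeeze": 30}}

```text
time_s: 7.65
position: [0.4248, 0.3347, 0.0142]
orientation: [0.75, 0.662, 0.0, -0.0]
wrist_force: [-1.0, -0.8, 1.3]
gripper_width: 0.545
finger_force: 30.0
```

```bash
python3 - <<'E'
from m import *
s=bot.read_state();print(s["time_s"],s["position"],s["wrist_force"],s["gripper_width"]*.0912,s["finger_force"],yaw(),totool([.4252,.3348,0]))
E
```

```text
7.65 [0.42483916 0.33474526 0.01416721] [-1.02916959 -0.77100323  1.29167204] 0.04968995624842354 30.00002235174179 82.83110161193673 [0.0001 0.0004 0.0142]
```

Call:
{"method": "play_rows", "body": {"plan": [[0, 0, -0.01, 0, 0, 0, 0.04], [0, 0, -0.02, 0, 0, 0, 0.04], [0, 0, -0.025, 0, 0, 0, 0.04], [0, 0, -0.025, 0, 0, -0.1, 0.04], [0, 0, -0.025, 0, 0, -0.1, 0.04], [0, 0, -0.025, 0, 0, -0.1, 0.04], [0, 0, -0.025, 0, 0, -0.07, 0.04]]}}

```text
time_s: 8.35
position: [0.4244, 0.3342, 0.17]
orientation: [0.614, 0.789, -0.0, -0.0]
wrist_force: [1.2, 0.5, -3.6]
gripper_width: 0.543
finger_force: 30.0
```

Call:
{"method": "play_rows", "body": {"plan": [[-0.0286, 0.0043, 0, 0, 0, 0, 0.04], [-0.0286, 0.0043, 0, 0, 0, 0, 0.04], [-0.0286, 0.0043, 0, 0, 0, 0, 0.04], [-0.0286, 0.0043, 0, 0, 0, 0, 0.04], [-0.0286, 0.0043, 0, 0, 0, 0, 0.04], [-0.0286, 0.0043, 0, 0, 0, 0, 0.04], [-0.0286, 0.0043, 0, 0, 0, 0, 0.04], [-0.0286, 0.0043, 0, 0, 0, 0, 0.04], [-0.0286, 0.0043, 0, 0, 0, 0, 0.04], [-0.0286, 0.0043, 0, 0, 0, 0, 0.04]]}}

```text
time_s: 9.35
position: [0.5358, 0.0664, 0.1689]
orientation: [0.615, 0.788, -0.0, -0.0]
wrist_force: [0.7, 0.6, -3.2]
gripper_width: 0.545
finger_force: 30.0
```

Call:
{"method": "play_rows", "body": {"plan": [[0, 0, 0, 0, 0, 0, 0.04], [0, 0, 0, 0, 0, 0, 0.04]]}}

```text
time_s: 9.55
position: [0.5356, 0.0672, 0.1688]
orientation: [0.616, 0.788, -0.0, -0.001]
wrist_force: [-0.2, 0.2, -3.8]
gripper_width: 0.549
finger_force: 30.0
```

```bash
python3 - <<'E'
from m import *
s=bot.read_state();print(s["time_s"],s["position"],s["qpos"],s["wrist_force"],s["finger_force"],yaw())
measure(["jig","back_stop","jaw"],"w4")
E
```

```text
9.55 [0.53555791 0.06724807 0.16878963] [ 1.03278843e-01  3.07893799e-01  1.73150878e+00  6.08003849e-04
  1.10334380e+00 -1.40383284e-01] [-0.20111969  0.19048603 -3.78720503] 29.999217689037323 103.9450746143044
jig [([256.0, 107.0], array([0.52  , 0.1527]), 0.88)]
    [255.  99.  81. 142.] 0.86 [518.1 155.4] [ 89.9 153.2] 14.0
back_stop [([255.0, 68.0], array([0.5086, 0.1924]), 0.64)]
    [255.  58.  53.  20.] 0.63 [506.7 199. ] [55.4 18.3] 15.4
jaw [([255.0, 147.0], array([0.5297, 0.1086]), 0.94), ([254.0, 106.0], array([0.5177, 0.1531]), 0.31)]
    [257. 158.  44.  20.] 0.92 [532.6  97.9] [49.5 23.7] 14.1
```

View pics/w4.png

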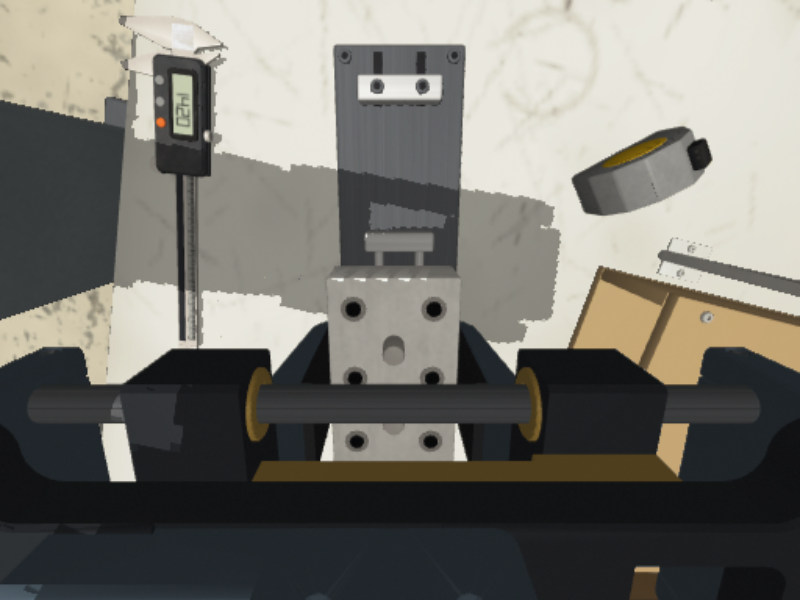

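The view shows the held block at px (395,370), the jaw's front edge at row 233 and the stop at rows 77–104. I'll work out the stop and jaw edges precisely.

```bash
python3 - <<'E'
from m import *
im=cv2.cvtColor(cv2.imread("pics/w4.png"),cv2.COLOR_BGR2GRAY).astype(float)
s=1.5625
p=im[:,395:408].mean(1)
print(p[66:112].round().astype(int).tolist());print(p[225:262].round().astype(int).tolist())
for z in(.012,.03):
  print(z,[(r,totool(atz("wrist",(255.6,(r+.5)/s-.5),z))[0]) for r in(77,98,99,100,104,105,232,233,234,249,250)])
# held block: front top edge and dowel
print([(r,totool(atz("wrist",(252.8,(r+.5)/s-.5),.1688-.014+.025))) for r in(276,277,278)])
E
```

```text
[102, 102, 102, 102, 102, 102, 102, 111, 133, 182, 209, 224, 223, 224, 225, 225, 226, 226, 228, 231, 232, 234, 235, 236, 236, 235, 234, 234, 235, 235, 231, 220, 197, 163, 110, 88, 80, 78, 78, 80, 93, 101, 102, 102, 102, 102]
[102, 93, 80, 67, 63, 65, 72, 85, 105, 117, 125, 127, 130, 131, 133, 134, 133, 130, 129, 128, 128, 129, 130, 131, 129, 121, 94, 64, 60, 58, 58, 58, 58, 58, 58, 58, 58]
0.012 [(77, np.float64(0.145)), (98, np.float64(0.1317)), (99, np.float64(0.1311)), (100, np.float64(0.1304)), (104, np.float64(0.1279)), (105, np.float64(0.1272)), (232, np.float64(0.039)), (233, np.float64(0.0383)), (234, np.float64(0.0375)), (249, np.float64(0.0262)), (250, np.float64(0.0254))]
0.03 [(77, np.float64(0.1408)), (98, np.float64(0.1283)), (99, np.float64(0.1277)), (100, np.float64(0.1271)), (104, np.float64(0.1247)), (105, np.float64(0.1241)), (232, np.float64(0.0409)), (233, np.float64(0.0402)), (234, np.float64(0.0395)), (249, np.float64(0.0287)), (250, np.float64(0.028))]
[(276, array([ 0.0403,  0.0012, -0.0108])), (277, array([ 0.0399,  0.0012, -0.0108])), (278, array([ 0.0396,  0.0012, -0.0108]))]
```

Call:
{"method": "play_rows", "body": {"plan": [[0.0211, 0.001, 0, 0, 0, 0, 0.04], [0.0211, 0.001, 0, 0, 0, 0, 0.04], [0.0211, 0.001, 0, 0, 0, 0, 0.04], [0.0211, 0.001, 0.015, 0, 0, 0, 0.04], [0, 0, 0.025, 0, 0, 0, 0.04], [0, 0, 0.03, 0, 0, 0, 0.04], [0, 0, 0.03, 0, 0, 0, 0.04], [0, 0, 0.018, 0, 0, 0, 0.04], [0, 0, 0, 0, 0, 0, 0.04], [0, 0, 0, 0, 0, 0, 0.04]]}}

```text
time_s: 10.9
position: [0.5198, 0.1509, 0.0513]
orientation: [0.615, 0.788, 0.0, 0.0]
wrist_force: [0.2, -0.6, -2.9]
gripper_width: 0.545
finger_force: 30.0
```

```bash
python3 - <<'E'
from m import *
s=bot.read_state()
a=np.radians(103.945);p0=np.array([.53556,.06725]);R=np.array([[np.cos(a),np.sin(a)],[np.sin(a),-np.cos(a)]])
print(s["time_s"],s["position"],yaw(),"done",(s["position"][:2]-p0)@R,s["wrist_force"])
im=bot.camera("wrist");cv2.imwrite("pics/w5.png",cv2.resize(im[:,:,::-1],(800,600)))
E
```

```text
10.9 [0.51979162 0.15088847 0.0513387 ] 104.0606023570428 done [0.08497347 0.00485242] [ 0.17119036 -0.59539237 -2.88648913]
```

View pics/w5.png

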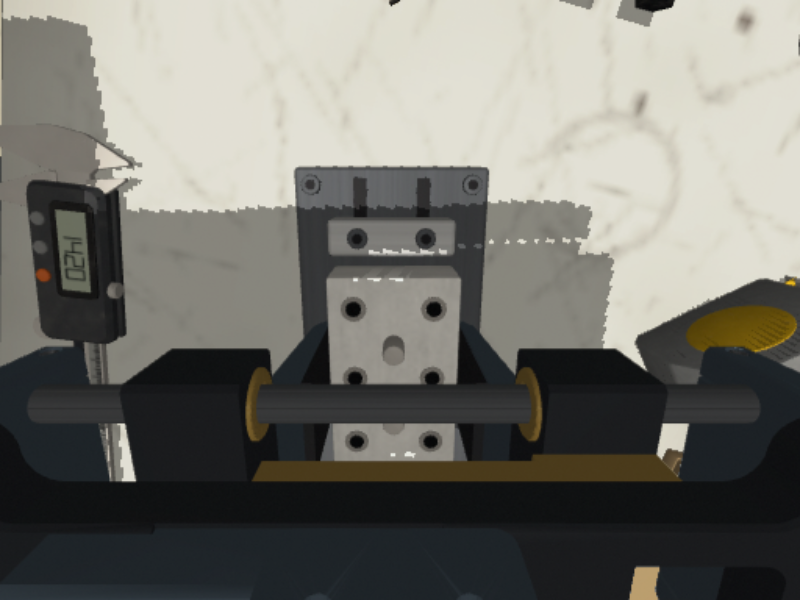

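The block lines up with the stop: both centres are at about col 393, with a small gap at rows 257–268. I'm lowering it slowly.

Call:
{"method": "play_rows", "body": {"plan": [[-0.0006, -0.0006, 0.006, 0, 0, 0, 0.04], [0, 0, 0.006, 0, 0, 0, 0.04], [0, 0, 0.005, 0, 0, 0, 0.04], [0, 0, 0.004, 0, 0, 0, 0.04], [0, 0, 0.002, 0, 0, 0, 0.04], [0, 0, 0, 0, 0, 0, 0.04]]}}

```text
time_s: 11.55
position: [0.5188, 0.1497, 0.0276]
orientation: [0.615, 0.788, -0.0, -0.0]
wrist_force: [-0.4, 0.3, -4.0]
gripper_width: 0.549
finger_force: 30.0
```

Call:
{"method": "play_rows", "body": {"plan": [[0, 0, 0.001, 0, 0, 0, 0.04], [0, 0, 0.001, 0, 0, 0, 0.04], [0, 0, 0, 0, 0, 0, 0.04], [0, 0, 0, 0, 0, 0, 0.04]]}}

```text
time_s: 11.95
position: [0.5192, 0.1499, 0.0262]
orientation: [0.615, 0.788, 0.0, 0.0]
wrist_force: [-0.3, -0.1, -1.9]
gripper_width: 0.544
finger_force: 30.0
```

Call:
{"method": "play_rows", "body": {"plan": [[0, 0, 0.0005, 0, 0, 0, 0.04], [0, 0, 0, 0, 0, 0, 0.055], [0, 0, 0, 0, 0, 0, 0.065], [0, 0, 0, 0, 0, 0, 0.08], [0, 0, 0, 0, 0, 0, 0.08]]}}

```text
time_s: 12.45
position: [0.519, 0.1498, 0.0254]
orientation: [0.615, 0.788, 0.0, 0.0]
wrist_force: [0.3, 0.2, -0.7]
gripper_width: 0.841
finger_force: 0.0
```

Call:
{"method": "play_rows", "body": {"plan": [[0, 0, -0.015, 0, 0, 0, 0.08], [0, 0, -0.02, 0, 0, 0, 0.08], [0, 0, -0.025, 0, 0, 0, 0.08], [0, 0, -0.025, 0, 0, 0, 0.08], [0, 0, -0.025, 0, 0, 0, 0.08], [-0.035, 0, -0.025, 0, 0, 0, 0.08], [-0.035, 0, -0.02, 0, 0, 0, 0.08], [-0.035, 0, 0, 0, 0, 0, 0.08], [-0.035, 0, 0, 0, 0, 0, 0.08], [-0.03, 0, 0, 0, 0, 0, 0.08]]}}

```text
time_s: 13.45
position: [0.5605, -0.0168, 0.1806]
orientation: [0.616, 0.788, 0.0, 0.0]
wrist_force: [0.3, 0.5, 0.8]
gripper_width: 0.883
finger_force: 0.0
```

```bash
python3 - <<'E'
from m import *
s=bot.read_state();print(s["time_s"],s["position"],s["qpos"],yaw(),s["wrist_force"])
measure(["fixture_block","back_stop","jaw","head","knob_grip"],"w6")
E
```

```text
13.45 [ 0.56046972 -0.01681215  0.18064989] [-5.04427616e-02  3.28634279e-01  1.66776152e+00 -1.05250660e-04
  1.14456580e+00 -2.94922364e-01] 104.01013635069958 [0.27665984 0.51547431 0.82178969]
fixture_block [([253.0, 23.0], array([0.5212, 0.1536]), 0.77)]
    [254.  31.  52.  62.] 0.83 [522.8 139.1] [52.3 60.2] 13.8
back_stop []
jaw [([254.0, 66.0], array([0.5313, 0.1134]), 0.93)]
    [253.  77.  44.  24.] 0.9 [532.  98.] [48.6 23.1] 14.0
head [([252.0, 120.0], array([0.5434, 0.0551]), 0.61)]
    [252. 108.  58.  84.] 0.85 [539.7  66.9] [59.3 83.8] 14.1
    [252.  32.  48.  64.] 0.35 [523.5 135.6] [49.4 57.4] 14.1
knob_grip [([250.0, 122.0], array([0.5418, 0.0528]), 0.86)]
    [251. 120.  52.  44.] 0.95 [542.7  55.3] [38. 38.] 62.7
```

View pics/w6.png

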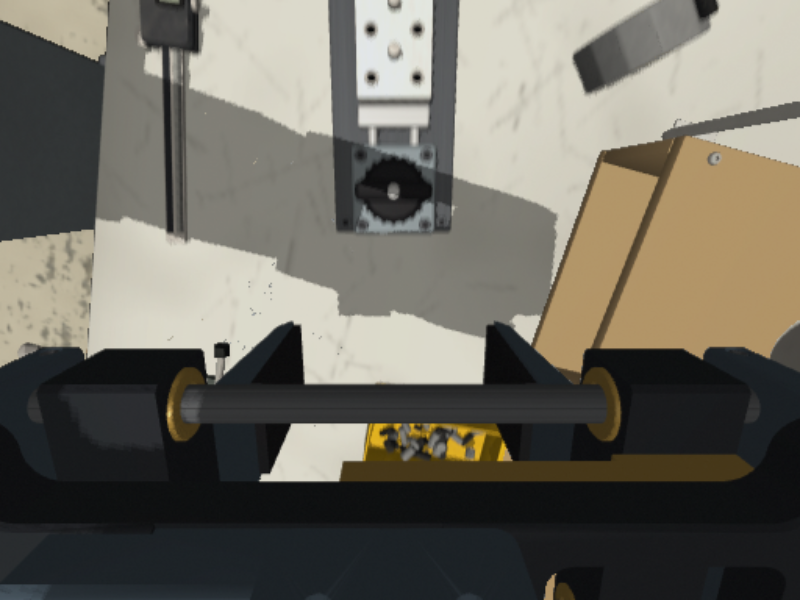

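The block sits between jaw and stop, with its rear at px (395,95). The knob is at px (394,190), and its wing lies almost along image x. I'll measure the wing angle from the knob mask's ends.

```bash
python3 - <<'E'
from m import *
im=cv2.imread("pics/w6.png")[145:235,340:450]
g=cv2.cvtColor(im,cv2.COLOR_BGR2GRAY)
cv2.imwrite("pics/c2.png",cv2.resize(cv2.convertScaleAbs(im,alpha=2.2),None,fx=7,fy=6.6,interpolation=cv2.INTER_CUBIC))
yy,xx=np.mgrid[0:90,0:110]; r=np.hypot(xx-54,yy-45)
for th in(35,45,60):
  m=(g<th)&(r<45)&(r>35)
  for sgn in(-1,1):
    k=m&((xx-54)*sgn>0); print(th,sgn,k.sum(),xx[k].mean()+340,yy[k].mean()+145,xx[k].min()+340,xx[k].max()+340)
for uv in [(356,190),(394,190),(432,190)]:
    print(totool(atz("wrist",(np.array(uv)+.5)/1.5625-.5,.0875)))
E
```

```text
35 -1 47 356.9148936170213 191.1914893617021 355 359
35 1 31 429.7741935483871 190.32258064516128 429 431
45 -1 69 357.18840579710144 190.3768115942029 355 359
45 1 40 429.9 190.375 429 431
60 -1 175 355.77714285714285 187.93714285714287 350 382
60 1 165 434.1030303030303 190.41818181818184 428 438
[ 0.0701 -0.0215  0.093 ]
[0.0701 0.0008 0.093 ]
[0.0701 0.0231 0.093 ]
```

View pics/c2.png

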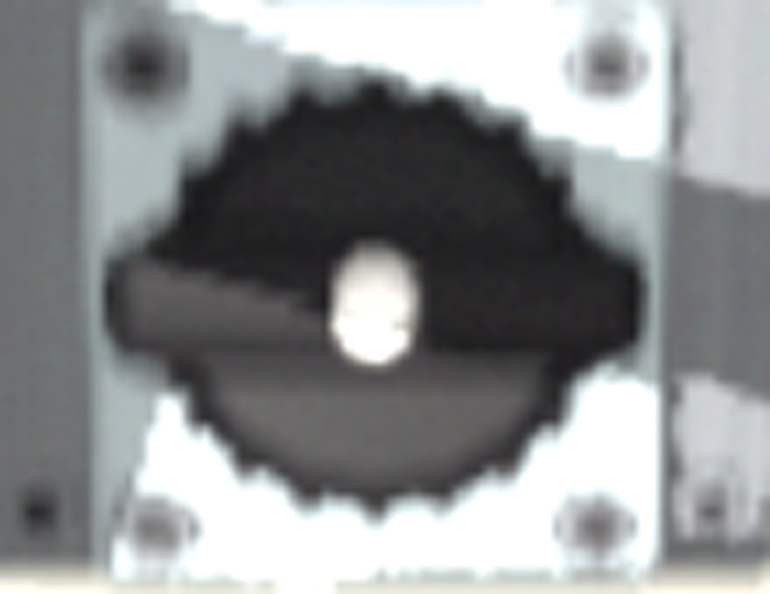

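The wing runs from (110,305) to (640,300) in the crop, so it lies along tool y within about 1°. Its centre is at tool x +0.070. I'll turn -90° to pinch it, leaving enough wrist range for one sweep. First I'll check the cardboard box's clearance to the gripper body.

```bash
python3 - <<'E'
from m import *
k=np.array([.5443,.0514])
for z in(0,.08,.12,.16):
    ps=[atz("wrist",(np.array(u)+.5)/1.5625-.5,z)[:2] for u in[(603,152),(560,255),(535,350)]]
    sd=[atz("side",u,z)[:2] for u in[(338,237),(350,215),(396,305),(388,288)]]
    print(z,[ (p.round(3).tolist(),round(np.linalg.norm(p-k),3)) for p in ps],[p.round(3).tolist() for p in sd])
E
```

```text
0 [([0.694, 0.12], np.float64(0.164)), ([0.689, 0.036], np.float64(0.145)), ([0.697, -0.048], np.float64(0.182))] [[0.717, 0.141], [0.793, 0.193], [0.707, -0.067], [0.722, -0.028]]
0.08 [([0.658, 0.105], np.float64(0.126)), ([0.655, 0.041], np.float64(0.111)), ([0.66, -0.024], np.float64(0.138))] [[0.66, 0.082], [0.726, 0.127], [0.651, -0.1], [0.664, -0.066]]
0.12 [([0.641, 0.097], np.float64(0.107)), ([0.638, 0.043], np.float64(0.094)), ([0.642, -0.012], np.float64(0.117))] [[0.631, 0.052], [0.693, 0.094], [0.624, -0.116], [0.635, -0.085]]
0.16 [([0.623, 0.09], np.float64(0.087)), ([0.62, 0.045], np.float64(0.076)), ([0.624, 0.001], np.float64(0.095))] [[0.603, 0.022], [0.659, 0.061], [0.596, -0.133], [0.606, -0.104]]
```

Call:
{"method": "play_rows", "body": {"plan": [[0.0175, 0.00015, 0, 0, 0, 0, 0.06], [0.0175, 0.00015, 0, 0, 0, 0, 0.06], [0.0175, 0.00015, 0, 0, 0, 0, 0.06], [0.0175, 0.00015, 0, 0, 0, 0, 0.06], [0, 0, 0, 0, 0, -0.142, 0.06], [0, 0, 0, 0, 0, -0.143, 0.06], [0, 0, 0, 0, 0, -0.143, 0.06], [0, 0, 0, 0, 0, -0.143, 0.06], [0, 0, 0, 0, 0, -0.143, 0.06], [0, 0, 0, 0, 0, -0.143, 0.06]]}}

```text
time_s: 15.0
position: [0.5437, 0.0534, 0.1805]
orientation: [0.229, 0.973, 0.0, 0.0]
wrist_force: [-0.3, 0.4, -0.4]
gripper_width: 0.653
finger_force: 0.0
```

Call:
{"method": "play_rows", "body": {"plan": [[0, 0, 0.01, 0, 0, -0.143, 0.06], [0, 0, 0.02, 0, 0, -0.143, 0.06], [0, 0, 0.02, 0, 0, -0.143, 0.06], [0, 0, 0, 0, 0, -0.143, 0.06], [0, 0, 0, 0, 0, -0.142, 0.06], [0, 0, 0, 0, 0, 0, 0.06], [0, 0, 0, 0, 0, 0, 0.06]]}}

```text
time_s: 15.7
position: [0.5439, 0.0532, 0.1306]
orientation: [-0.121, 0.993, 0.0, 0.0]
wrist_force: [-0.7, -0.1, 0.0]
gripper_width: 0.658
finger_force: 0.0
```

```bash
python3 - <<'E'
from m import *
s=bot.read_state();print(s["time_s"],s["position"],s["qpos"],yaw(),totool([.5443,.0514,.0875]))
E
```

```text
15.7 [0.54386364 0.05324501 0.13058462] [ 7.64621752e-02  3.52936519e-01  1.77058399e+00  1.62726537e-04
  1.01774606e+00 -1.73714083e+00] -166.09309919030812 [ 0.     -0.0019  0.0431]
```

Call:
{"method": "play_rows", "body": {"plan": [[0, -0.0015, 0.015, 0, 0, 0, 0.05], [0, 0, 0.015, 0, 0, 0, 0.05], [0, 0, 0.015, 0, 0, 0, 0.05], [0, 0, 0.0085, 0, 0, 0, 0.05], [0, 0, 0, 0, 0, 0, 0.05]]}}

```text
time_s: 16.2
position: [0.5434, 0.0515, 0.076]
orientation: [-0.122, 0.993, 0.0, -0.001]
wrist_force: [-0.7, 0.0, 0.5]
gripper_width: 0.546
finger_force: 0.0
```

Call:
{"method": "play_rows", "body": {"plan": [[0, 0, 0, 0, 0, 0, 0.0], [0, 0, 0, 0, 0, 0, 0.0], [0, 0, 0, 0, 0, 0, 0.0], [0, 0, 0, 0, 0, 0, 0.0], [0, 0, 0, 0, 0, 0, 0.0], [0, 0, 0, 0, 0, 0, 0.0]], "squeeze": 45}}

```text
time_s: 16.8
position: [0.5438, 0.0541, 0.0774]
orientation: [-0.121, 0.993, 0.003, -0.0]
wrist_force: [-2.2, 8.3, 1.9]
gripper_width: 0.13
finger_force: 45.0
```

```bash
cat > st.py <<'E'
from m import *
s=bot.read_state();print(round(s["time_s"],2),s["position"].round(4),"q6",s["qpos"][5].round(3),"yaw",round(np.radians(yaw()),4),"F",s["wrist_force"].round(1),"M",s["moment"].round(3),"w",round(s["gripper_width"]*91.2,1),s["finger_force"].round(1),"eff6",s["effort"][5].round(3))
E
python3 st.py
```

```text
Traceback (most recent call last):
  File "st.py", line 2, in <module>
    s=bot.read_state();print(round(s["time_s"],2),s["position"].round(4),"q6",s["qpos"][5].round(3),"yaw",round(np.radians(yaw()),4),"F",s["wrist_force"].round(1),"M",s["moment"].round(3),"w",round(s["gripper_width"]*91.2,1),s["finger_force"].round(1),"eff6",s["effort"][5].round(3))
                                                                                                                                                                                                                                 ^^^^^^^^^^^^^^^^^^^^^^^
AttributeError: 'float' object has no attribute 'round'
```

Call:
{"method": "play_rows", "body": {"plan": [[0, 0.0025, 0, 0, 0, 0, 0.0], [0, 0, 0, 0, 0, 0, 0.0]]}}

```text
time_s: 17.0
position: [0.5437, 0.0543, 0.0774]
orientation: [-0.122, 0.992, 0.0, 0.0]
wrist_force: [-0.7, 2.1, 2.2]
gripper_width: 0.129
finger_force: 45.0
```

```bash
sed -i 's/s\["finger_force"\].round(1)/round(float(s["finger_force"]),1)/' st.py; python3 st.py
```

```text
17.0 [0.5437 0.0543 0.0774] q6 -1.738 yaw -2.8963 F [-0.7  2.1  2.2] M [0.399 0.168 0.027] w 11.8 45.0 eff6 0.012
```

Call:
{"method": "play_rows", "body": {"plan": [[0, 0, 0, 0, 0, 0.05, 0.0], [0, 0, 0, 0, 0, 0.1, 0.0], [0, 0, 0, 0, 0, 0.1, 0.0], [0, 0, 0, 0, 0, 0.1, 0.0], [0, 0, 0, 0, 0, 0.1, 0.0]]}}

```text
time_s: 17.5
position: [0.5437, 0.0539, 0.0774]
orientation: [0.104, 0.995, 0.0, 0.0]
wrist_force: [-1.0, 1.8, 3.5]
gripper_width: 0.129
finger_force: 45.0
```

```bash
python3 st.py
```

```text
17.5 [0.5437 0.0539 0.0774] q6 -1.285 yaw 2.9331 F [-1.   1.8  3.5] M [0.212 0.227 0.139] w 11.8 45.0 eff6 -0.644
```

Call:
{"method": "play_rows", "body": {"plan": [[0, 0, 0, 0, 0, 0.1, 0.0], [0, 0, 0, 0, 0, 0.1, 0.0], [0, 0, 0, 0, 0, 0.1, 0.0], [0, 0, 0, 0, 0, 0.1, 0.0], [0, 0, 0, 0, 0, 0.1, 0.0], [0, 0, 0, 0, 0, 0.1, 0.0], [0, 0, 0, 0, 0, 0.1, 0.0], [0, 0, 0, 0, 0, 0.1, 0.0], [0, 0, 0, 0, 0, 0.1, 0.0]]}}

```text
time_s: 18.4
position: [0.5432, 0.0533, 0.0774]
orientation: [0.526, 0.85, -0.001, -0.0]
wrist_force: [-2.3, -0.9, 4.2]
gripper_width: 0.128
finger_force: 45.0
```

```bash
python3 st.py
```

```text
18.4 [0.5432 0.0533 0.0774] q6 -0.385 yaw 2.0336 F [-2.3 -0.9  4.2] M [-0.199  0.422  0.182] w 11.7 45.0 eff6 -0.636
```

Call:
{"method": "play_rows", "body": {"plan": [[0, 0, 0, 0, 0, 0.05, 0.0], [0, 0, 0, 0, 0, 0.05, 0.0], [0, 0, 0, 0, 0, 0.05, 0.0], [0, 0, 0, 0, 0, 0.05, 0.0]]}}

```text
time_s: 18.8
position: [0.5431, 0.0532, 0.0774]
orientation: [0.608, 0.794, -0.001, -0.0]
wrist_force: [-2.9, -1.4, 4.1]
gripper_width: 0.129
finger_force: 45.0
```

```bash
python3 st.py
```

```text
18.8 [0.5431 0.0532 0.0774] q6 -0.187 yaw 1.8356 F [-2.9 -1.4  4.1] M [-0.248  0.449  0.16 ] w 11.8 45.0 eff6 -0.23
```

Call:
{"method": "play_rows", "body": {"plan": [[0, 0, 0, 0, 0, 0.05, 0.0], [0, 0, 0, 0, 0, 0.05, 0.0], [0, 0, 0, 0, 0, 0.05, 0.0]]}}

```text
time_s: 19.1
position: [0.5429, 0.0532, 0.0773]
orientation: [0.665, 0.746, -0.001, -0.0]
wrist_force: [-2.8, -0.6, 4.3]
gripper_width: 0.127
finger_force: 45.0
```

```bash
python3 st.py
```

```text
19.1 [0.5429 0.0532 0.0773] q6 -0.037 yaw 1.6856 F [-2.8 -0.6  4.3] M [-0.277  0.627  0.13 ] w 11.6 45.0 eff6 -0.229
```

Call:
{"method": "play_rows", "body": {"plan": [[0, 0, 0, 0, 0, 0.05, 0.0], [0, 0, 0, 0, 0, 0.05, 0.0]]}}

```text
time_s: 19.3
position: [0.5428, 0.0532, 0.0774]
orientation: [0.702, 0.712, -0.001, -0.0]
wrist_force: [-3.0, -1.0, 5.3]
gripper_width: 0.128
finger_force: 45.0
```

```bash
python3 st.py
```

```text
19.3 [0.5428 0.0532 0.0774] q6 0.063 yaw 1.5857 F [-3.  -1.   5.3] M [-0.251  0.579  0.19 ] w 11.7 45.0 eff6 -0.229
```

Call:
{"method": "play_rows", "body": {"plan": [[0, 0, 0, 0, 0, 0.05, 0.0], [0, 0, 0, 0, 0, 0.05, 0.0]]}}

```text
time_s: 19.5
position: [0.5427, 0.0532, 0.0774]
orientation: [0.737, 0.676, -0.001, -0.0]
wrist_force: [-2.9, -0.9, 6.0]
gripper_width: 0.127
finger_force: 45.0
```

```bash
python3 st.py
```

```text
19.5 [0.5427 0.0532 0.0774] q6 0.163 yaw 1.4855 F [-2.9 -0.9  6. ] M [-0.277  0.648  0.154] w 11.5 45.0 eff6 -0.229
```

Call:
{"method": "play_rows", "body": {"plan": [[0, 0, 0, 0, 0, 0.05, 0.0], [0, 0, 0, 0, 0, 0.05, 0.0]]}}

```text
time_s: 19.7
position: [0.5426, 0.0532, 0.0773]
orientation: [0.769, 0.639, -0.001, -0.0]
wrist_force: [-3.4, -0.0, 5.5]
gripper_width: 0.128
finger_force: 45.0
```

```bash
python3 st.py
```

```text
19.7 [0.5426 0.0532 0.0773] q6 0.263 yaw 1.3855 F [-3.4 -0.   5.5] M [-0.283  0.696  0.173] w 11.7 45.0 eff6 -0.229
```

Call:
{"method": "play_rows", "body": {"plan": [[0, 0, 0, 0, 0, 0.05, 0.0], [0, 0, 0, 0, 0, 0.05, 0.0]]}}

```text
time_s: 19.9
position: [0.5426, 0.0532, 0.0773]
orientation: [0.8, 0.599, -0.001, -0.0]
wrist_force: [-3.3, -0.9, 5.1]
gripper_width: 0.129
finger_force: 45.0
```

```bash
python3 st.py
```

```text
19.9 [0.5426 0.0532 0.0773] q6 0.363 yaw 1.2856 F [-3.3 -0.9  5.1] M [-0.234  0.729  0.18 ] w 11.8 45.0 eff6 -0.229
```

Call:
{"method": "play_rows", "body": {"plan": [[0, 0, 0, 0, 0, 0.05, 0.0], [0, 0, 0, 0, 0, 0.05, 0.0]]}}

```text
time_s: 20.1
position: [0.5425, 0.0533, 0.0773]
orientation: [0.829, 0.559, -0.001, -0.0]
wrist_force: [-3.2, -0.4, 6.4]
gripper_width: 0.126
finger_force: 45.0
```

```bash
python3 st.py
```

```text
20.1 [0.5425 0.0533 0.0773] q6 0.463 yaw 1.1855 F [-3.2 -0.4  6.4] M [-0.131  0.747  0.209] w 11.5 45.0 eff6 -0.229
```

Call:
{"method": "play_rows", "body": {"plan": [[0, 0, 0, 0, 0, 0.05, 0.0], [0, 0, 0, 0, 0, 0.05, 0.0]]}}

```text
time_s: 20.3
position: [0.5424, 0.0533, 0.0774]
orientation: [0.856, 0.516, -0.001, -0.0]
wrist_force: [-3.0, -1.1, 5.9]
gripper_width: 0.129
finger_force: 45.0
```

```bash
python3 st.py
```

```text
20.3 [0.5424 0.0533 0.0774] q6 0.563 yaw 1.0855 F [-3.  -1.1  5.9] M [-0.125  0.739  0.129] w 11.8 45.0 eff6 -0.229
```

Call:
{"method": "play_rows", "body": {"plan": [[0, 0, 0, 0, 0, 0.05, 0.0], [0, 0, 0, 0, 0, 0.05, 0.0]]}}

```text
time_s: 20.5
position: [0.5423, 0.0533, 0.0773]
orientation: [0.881, 0.473, -0.001, -0.0]
wrist_force: [-3.5, -0.5, 6.5]
gripper_width: 0.132
finger_force: 45.0
```

```bash
python3 st.py
```

```text
20.5 [0.5423 0.0533 0.0773] q6 0.663 yaw 0.9854 F [-3.5 -0.5  6.5] M [-0.138  0.869  0.203] w 12.0 45.0 eff6 -0.229
```

Call:
{"method": "play_rows", "body": {"plan": [[0, 0, 0, 0, 0, 0.05, 0.0]]}}

```text
time_s: 20.6
position: [0.5423, 0.0534, 0.0774]
orientation: [0.893, 0.451, -0.001, -0.0]
wrist_force: [-3.1, -0.2, 5.5]
gripper_width: 0.128
finger_force: 45.0
```

```bash
python3 st.py
```

```text
20.6 [0.5423 0.0534 0.0774] q6 0.713 yaw 0.9355 F [-3.1 -0.2  5.5] M [-0.123  0.899  0.15 ] w 11.6 45.0 eff6 -0.229
```

Call:
{"method": "play_rows", "body": {"plan": [[0, 0, 0, 0, 0, 0.05, 0.0]]}}

```text
time_s: 20.7
position: [0.5422, 0.0534, 0.0773]
orientation: [0.904, 0.428, -0.001, -0.0]
wrist_force: [-3.9, -0.2, 5.9]
gripper_width: 0.131
finger_force: 45.0
```

```bash
python3 st.py
```

```text
20.7 [0.5422 0.0534 0.0773] q6 0.763 yaw 0.8853 F [-3.9 -0.2  5.9] M [-0.114  0.902  0.168] w 12.0 45.0 eff6 -0.229
```

Call:
{"method": "play_rows", "body": {"plan": [[0, 0, 0, 0, 0, 0.05, 0.0], [0, 0, 0, 0, 0, 0.05, 0.0]]}}

```text
time_s: 20.9
position: [0.5422, 0.0535, 0.0773]
orientation: [0.924, 0.383, -0.001, -0.0]
wrist_force: [-5.1, -0.2, 6.6]
gripper_width: 0.127
finger_force: 45.0
```

```bash
python3 st.py
```

```text
20.9 [0.5422 0.0535 0.0773] q6 0.863 yaw 0.7853 F [-5.1 -0.2  6.6] M [-0.052  0.865  0.212] w 11.6 45.0 eff6 -0.229
```

Call:
{"method": "play_rows", "body": {"plan": [[0, 0, 0, 0, 0, 0.05, 0.0]]}}

```text
time_s: 21.0
position: [0.5422, 0.0535, 0.0773]
orientation: [0.933, 0.359, -0.001, -0.0]
wrist_force: [-4.6, -0.1, 6.4]
gripper_width: 0.126
finger_force: 45.0
```

```bash
python3 st.py
```

```text
21.0 [0.5422 0.0535 0.0773] q6 0.913 yaw 0.7354 F [-4.6 -0.1  6.4] M [-0.026  0.926  0.193] w 11.5 45.0 eff6 -0.211
```

Call:
{"method": "play_rows", "body": {"plan": [[0, 0, 0, 0, 0, 0.05, 0.0]]}}

```text
time_s: 21.1
position: [0.5421, 0.0535, 0.0773]
orientation: [0.942, 0.336, -0.002, -0.0]
wrist_force: [-4.5, 1.0, 5.7]
gripper_width: 0.131
finger_force: 45.0
```

```bash
python3 st.py
```

```text
21.1 [0.5421 0.0535 0.0773] q6 0.963 yaw 0.6854 F [-4.5  1.   5.7] M [0.069 0.968 0.189] w 11.9 45.0 eff6 -0.165
```

Call:
{"method": "play_rows", "body": {"plan": [[0, 0, 0, 0, 0, 0.05, 0.0]]}}

```text
time_s: 21.2
position: [0.5421, 0.0536, 0.0773]
orientation: [0.95, 0.312, -0.002, -0.0]
wrist_force: [-4.8, -0.1, 6.3]
gripper_width: 0.126
finger_force: 45.0
```

```bash
python3 st.py
```

```text
21.2 [0.5421 0.0536 0.0773] q6 1.013 yaw 0.6356 F [-4.8 -0.1  6.3] M [0.035 0.933 0.298] w 11.5 45.0 eff6 -0.124
```

Call:
{"method": "play_rows", "body": {"plan": [[0, 0, 0, 0, 0, 0.05, 0.0]]}}

```text
time_s: 21.3
position: [0.5421, 0.0536, 0.0774]
orientation: [0.957, 0.289, -0.002, -0.0]
wrist_force: [-4.4, 1.8, 6.4]
gripper_width: 0.13
finger_force: 45.0
```

```bash
python3 st.py
```

```text
21.3 [0.5421 0.0536 0.0774] q6 1.063 yaw 0.5857 F [-4.4  1.8  6.4] M [0.064 0.956 0.318] w 11.8 45.0 eff6 -0.084
```

Call:
{"method": "play_rows", "body": {"plan": [[0, 0, 0, 0, 0, 0.04, 0.0]]}}

```text
time_s: 21.4
position: [0.542, 0.0536, 0.0773]
orientation: [0.963, 0.27, -0.002, -0.0]
wrist_force: [-3.5, 0.8, 7.0]
gripper_width: 0.131
finger_force: 45.0
```

```bash
python3 st.py
```

```text
21.4 [0.542  0.0536 0.0773] q6 1.103 yaw 0.546 F [-3.5  0.8  7. ] M [0.094 0.984 0.378] w 12.0 45.0 eff6 0.064
```

Call:
{"method": "play_rows", "body": {"plan": [[0, 0, 0, 0, 0, 0.04, 0.0]]}}

```text
time_s: 21.5
position: [0.542, 0.0537, 0.0773]
orientation: [0.968, 0.25, -0.002, -0.0]
wrist_force: [-4.0, 1.3, 7.1]
gripper_width: 0.128
finger_force: 45.0
```

```bash
python3 st.py
```

```text
21.5 [0.542  0.0537 0.0773] q6 1.142 yaw 0.5063 F [-4.   1.3  7.1] M [0.131 1.    0.426] w 11.6 45.0 eff6 0.046
```

Call:
{"method": "play_rows", "body": {"plan": [[0, 0, 0, 0, 0, 0.04, 0.0]]}}

```text
time_s: 21.6
position: [0.542, 0.0537, 0.0774]
orientation: [0.973, 0.231, -0.002, -0.0]
wrist_force: [-4.3, 0.4, 6.1]
gripper_width: 0.129
finger_force: 45.0
```

```bash
python3 st.py
```

```text
21.6 [0.542  0.0537 0.0774] q6 1.183 yaw 0.4659 F [-4.3  0.4  6.1] M [0.142 0.964 0.151] w 11.8 45.0 eff6 -0.182
```

The torque fell from 0.43 to 0.15 N m, which is the click. I'll hold, then creep a little to confirm the jump finished, meaning the torque starts climbing again.

Call:
{"method": "play_rows", "body": {"plan": [[0, 0, 0, 0, 0, 0, 0.0]]}}

```text
time_s: 21.7
position: [0.542, 0.0537, 0.0773]
orientation: [0.973, 0.231, -0.002, -0.0]
wrist_force: [-3.9, -0.6, 6.3]
gripper_width: 0.134
finger_force: 45.0
```

```bash
python3 st.py
```

```text
21.7 [0.542  0.0537 0.0773] q6 1.182 yaw 0.466 F [-3.9 -0.6  6.3] M [ 0.054  0.955 -0.04 ] w 12.2 45.0 eff6 0.095
```

Call:
{"method": "play_rows", "body": {"plan": [[0, 0, 0, 0, 0, 0.03, 0.0]]}}

```text
time_s: 21.8
position: [0.542, 0.0537, 0.0773]
orientation: [0.976, 0.216, -0.002, -0.0]
wrist_force: [-4.2, 0.7, 7.6]
gripper_width: 0.127
finger_force: 45.0
```

```bash
python3 st.py
```

```text
21.8 [0.542  0.0537 0.0773] q6 1.212 yaw 0.436 F [-4.2  0.7  7.6] M [0.183 0.95  0.23 ] w 11.5 45.0 eff6 -0.088
```

Call:
{"method": "play_rows", "body": {"plan": [[0, 0, 0, 0, 0, 0.03, 0.0]]}}

```text
time_s: 21.9
position: [0.542, 0.0537, 0.0773]
orientation: [0.979, 0.202, -0.002, -0.0]
wrist_force: [-4.7, 0.2, 6.5]
gripper_width: 0.127
finger_force: 45.0
```

```bash
python3 st.py
```

```text
21.9 [0.542  0.0537 0.0773] q6 1.242 yaw 0.4063 F [-4.7  0.2  6.5] M [0.165 0.995 0.291] w 11.6 45.0 eff6 0.06
```

The torque is climbing again, so one click is complete. I'll let go and rise.

Call:
{"method": "play_rows", "body": {"plan": [[0, 0, 0, 0, 0, 0, 0.03], [0, 0, 0, 0, 0, 0, 0.05], [0, 0, 0, 0, 0, 0, 0.05], [0, 0, -0.01, 0, 0, 0, 0.05], [0, 0, -0.02, 0, 0, 0, 0.05], [0, 0, -0.025, 0, 0, 0, 0.05], [0, 0, -0.025, 0, 0, 0, 0.05], [0, 0, -0.025, 0, 0, 0, 0.05], [0, 0, -0.025, 0, 0, 0, 0.05], [0, 0, 0, 0, 0, 0, 0.05]]}}

```text
time_s: 22.9
position: [0.5459, 0.054, 0.2112]
orientation: [0.979, 0.202, 0.004, 0.001]
wrist_force: [-0.0, -0.4, -0.2]
gripper_width: 0.553
finger_force: 0.0
```

```bash
python3 - <<'E'
import st
from m import *
for c in("scene","side"):
    bot.camera(c)
    for t in("fixture_block","jaw","back_stop","relay_box","tape_measure"):
        Z=dict(jaw=.012,back_stop=.012,fixture_block=.012).get(t,0)
        print(c,t,[(np.round(d["uv"]).tolist(),atz(c,d["uv"],Z)[:2].round(3),round(d["conf"],2)) for d in bot.tip_of(c,t)][:3])
E
```

```text
22.9 [0.5459 0.054  0.2112] q6 1.242 yaw 0.4068 F [-0.  -0.4 -0.2] M [-0.098  0.151 -0.009] w 50.4 0.0 eff6 -0.002
scene fixture_block [([189.0, 264.0], array([0.523, 0.512]), 0.87)]
scene jaw [([295.0, 186.0], array([0.528, 0.118]), 0.44)]
scene back_stop []
scene relay_box [([228.0, 229.0], array([0.551, 0.366]), 0.96), ([293.0, 185.0], array([0.545, 0.106]), 0.17)]
scene tape_measure [([235.0, 184.0], array([0.675, 0.207]), 0.58)]
side fixture_block [([263.0, 257.0], array([0.519, 0.156]), 0.8), ([213.0, 179.0], array([0.523, 0.486]), 0.68), ([251.0, 246.0], array([0.509, 0.198]), 0.23)]
side jaw [([275.0, 269.0], array([0.529, 0.114]), 0.46)]
side back_stop []
side relay_box [([243.0, 205.0], array([0.561, 0.354]), 0.95), ([266.0, 256.0], array([0.532, 0.165]), 0.56)]
side tape_measure [([316.0, 227.0], array([0.688, 0.195]), 0.45)]
```

```bash
python3 -c "
from plant import bot
print(bot.sign_off())"
```

```text
the job is handed in; nothing more can be done
None
```

I placed the block in the holder and turned the knob clockwise until the clutch clicked once (the torque fell from 0.43 to about 0.15 N m). I then let go and handed the job in at about 23 s; the hand-in returned no verdict.

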